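# Scan the microscope mount, then hold the lens arm level above it

### The arm

A 6-joint arm with a two-finger parallel gripper is mounted at the origin on the work surface. World frame = base frame: x ahead of the robot, y to its left, z up, the work surface at z = 0. Lengths are in m, angles in degrees, forces in N, time in s.
With the tool pointing down it reaches from about 0.3 to 0.75 m from the base axis. Payload 8.5 kg.
Tool frame: the origin (TCP) lies on the centre line of the jaws, within the pads' length; the fingertips stand 11 mm ahead of it and the grasp point (between the pads) lies 8 mm behind it; z points along the fingers, y is the line along which they close (so a half turn about z gives the same grasp; the last joint's range is limited). The gripper opens to 85 mm and grips with 20 to 120 N. Pads are 22 mm wide; open, the fingers measure 114 mm over their backs; the gripper's body (76 mm by 85 mm) begins 54 mm behind the grasp point. The pads swing forward as they close: fully open they stand 13 mm farther back than shut.
Start: joints at [61.175, 21.807, 74.336, -0, 83.858, -12.336], TCP at [0.156, 0.527, 0.242] pointing down, gripper open.
Joint ranges: [-178.18, 178.18], [-50.72, 133.34], [12.68, 142.11], [-81.47, 261.47], [9.98, 163.14], [-165.26, 165.26]. Speed limits (degrees/s): [136.94, 136.94, 180, 180, 180, 180].

### API

Orientations are given as a 3x3 rotation matrix whose columns are the frame's x, y, z axes.
In Python, from rig import env gives the robot as it stands.
- The arm moves only by the tool nudge_tcp, called as name(argument=value, ...), one argument or row to a line, values as JSON. Schema: {"type":"object","properties":{"deltas":{"type":"object","properties":{"ticks":{"type":"array","items":{"type":"array","items":{"type":"number"},"minItems":5,"maxItems":5},"minItems":1,"maxItems":10}},"additionalProperties":false,"required":["ticks"]},"grip_force":{"type":"number"},"only":{"type":"string"},"quiet":{"type":"boolean"},"lines":{"type":"string"}},"required":["deltas"],"additionalProperties":false}. deltas is an object whose key "ticks" holds a list of rows, 1 to 10 of them, each of 5 numbers: dx, dy, dz in shares of the most that a row can go, 1 being 50 mm, then a turn about the tool's z in degrees, then the finger opening in m; each row shifts and turns the commanded pose from where the row before left it, along the tool's axes as they then stand; what a row does not reach is not made up. A row lasts 1/10 s, in which the tool goes at most 0.05 m and 8.59 degrees, less where a joint would pass 70% of its speed; a pose out of reach is approached as far as the arm can. The fingers move at their own pace and stop on an object; grip_force is the grip in N (left out, the last holds). Time passes only in rows, so rows that do not move let the fingers close. The tool returns the time, the measured TCP pose, the force, the opening and the grip force at its end. only (a regular expression) keeps the lines of the reply that match it, lines (a string "A,B") keeps lines A to B, and quiet returns only ok. Input that does not fit is refused with a message, and nothing moves.
- env.observe(): the state, without advancing time (a new reading comes with each control period).
- env.get_image(name): name is "side" or "top"; returns a dict with "pixels" (384x512x3 uint8, red, green, blue), "K" (3x3 intrinsics, pixels), "extrinsics" (4x4, takes a point from world to camera coordinates). Camera axes: x right, y down, z forward; pixel columns grow to the right and rows downward; lengths in m; the calibration is good to about 2 mm. A picture is of the moment at which its call begins. There is no depth.
- env.close_job(): hands the job in; it is judged then, once.
The state is a dict: "time_s": time; "q": joint angles; "qvel": joint speeds; "joint_efforts": joint torques, N m; "position": TCP position; "tool_rot": TCP orientation; "ft_force": force on the tool from outside, world axes, zero at the start; "wrist_torque": the same for the moment, N m; "grip_width": finger opening in m; "gripper_force": force on a finger pad.
Only numpy, scipy, OpenCV 4.12 (cv2) and the standard library are available. Lean on these libraries where they do the work, as an engineer would, in place of code of your own. Each camera call takes 0.05 s, during which the arm holds its last target. There are 200 camera calls.

### The job

Log the lens arm to its mount: pick up the hand scanner, hold it still for a second with its window aimed at the middle of the mount's barcode label from about 12 cm away, and lay it back in the middle of its pad. Then pick up the lens arm by its bar, near enough to its balance point that it stays level, and hold it level and still, a few centimetres above the mount and clear of it, with the socket straight above the pin and the bar above the fork, ready to be lowered. Keep the lens arm from tipping, leave everything else on the bench where it stands, and finish while holding the arm there, without lowering it or letting go.

Things in the scene. Friction and masses are not known exactly. Their poses are not given: they have to be found in the camera images.
- scanner: grey hand scanner, 0.16 kg, lying on the pad. Handle: straight block 34 mm wide (y), 28 high, from x = -64 to +40 mm; a 46 mm wide head at the +x end. Origin: underside of the handle, about at the centre of mass; x towards the head, z up. Grip it across y near x = -10 mm, 15 mm above its underside.
- window (a point): middle of the scanner's dark window, at (58, 0, 10) mm in the scanner's frame. This frame's x axis is the line of sight: forward and 45 degrees down when the scanner lies level; its y axis is the scanner's y.
- pad: fixed black rubber pad 170 x 85 x 6 mm, long side along its x axis, on the left or right side of the bench. Origin: centre of its underside; the scanner lies on its top, 6 mm above.
- mount: fixed steel mount: base plate 12 mm high, x -205 to 0, y +-40 mm; at x = -160 a pin of 16 mm diameter, tip 80 mm up, on a 28 mm wide collar (top 45 mm up); at x = -30 an aluminium fork, 44 mm wide (y), prongs 87 mm up, slot 16 mm wide. Origin: on the bench, where the lens arm's origin comes (45 mm higher) when fitted; x from pin to fork, z up.
- label (a point): middle of the white barcode label (46 x 30 mm) that lies flat on top of the mount's base plate between pin and fork, at (-95, 0, 12.5) mm in the mount's frame.
- pin_tip (a point): tip of the mount's pin, at (-160, 0, 80) mm in the mount's frame.
- fork (a point): bottom of the slot of the mount's fork, at (-30, 0, 73) mm in the mount's frame.
- lens_arm: loose lens arm, 0.9 kg, in front of the mount. Level bar 12 mm wide (y), 12 high, x -148 to +165, centre line 34 mm above the underside; upright tube (socket, 36 mm wide, 46 high, bore 22) at x = -160; lens barrel on the +x half. Origin: x = 0, underside; x from the socket along the bar. Balance point: x = -0.023 m + 0.667 times joint barrel; held well off it, the arm dips.
- barrel (a joint): x of the lens barrel's centre in the lens arm's frame, m (0.08 to 0.14); clamped, slips only above 30 N. Upright steel barrel, 48 mm diameter, 56 high, underside level with the arm's; a 12 mm clamp screw sticks out 9 mm at +y. It weighs 0.6 kg (may vary by 8 percent); bar and socket weigh 0.30 kg, centre of mass at x = -69 mm.
- socket (a point): centre of the lower mouth of the lens arm's socket, at (-160, 0, 0) mm in the lens arm's frame; the pin goes in here.
- bar_rest (a point): point on the underside of the bar that will rest in the fork, at (-30, 0, 28) mm in the lens arm's frame.
- tray: screwed-down white open tray 170 x 100 x 22 mm, standing on one side of the bench (left or right; the pad is on the other). Origin: centre of its underside. Bystander.
- objective_in_tray: steel microscope objective, 28 mm diameter, 48 mm high, standing in the tray. Origin: centre of its foot. Bystander.
- objective: steel microscope objective, 28 mm diameter, 48 mm high, standing on the bench. Origin: centre of its foot. Bystander.
- cleaner: white cleaner bottle, 44 mm diameter, 100 mm high. Origin: centre of its foot. Bystander.
- slide_box: closed white slide box, 75 x 100 x 34 mm. Origin: centre of its underside. Bystander.
- tape: roll of paper tape lying flat, 60 mm outside diameter, 18 mm high. Origin: centre of its underside. Bystander.
- driver: screwdriver 150 mm long lying on the bench along its x axis. Bystander.

How it is judged:
By the outcome, as a careful person would: the job done as asked, in the order asked, and still so for the second after the job is handed in, while the arm keeps its last pose, push and grip.
It also fails if it takes over 64 s, if anything falls off the work surface, if the arm or the gripper's body presses on something with over 40 N, if the wrist force passes 120 N, or if a joint passes its speed limit or range.

## Working session

There is one attempt and no reset: what is moved stays moved. The work goes in short steps, Python scripts to look and compute and a tool call to move; the robot and the scene stay as the last step left them, time stands still between calls to the robot, and variables do not carry over. Pictures are saved under pics/ and viewed, at most 10 in all, crops included, and the job is handed in when it is done.

```bash
ls; mkdir -p pics; python3 - <<'E'
from rig import env
import cv2
for n in("top","side"):
    d=env.get_image(n); cv2.imwrite(f"pics/{n}0.png",d["pixels"][:,:,::-1]); print(n,d["K"].round(1).tolist(),d["extrinsics"].round(4).tolist())
o=env.observe();print(o["time_s"],o["position"],o["tool_rot"])
E
```

```text
pics
rig.py
top [[349.1, 0.0, 254.9], [0.0, 349.1, 191.9], [0.0, 0.0, 1.0]] [[0.0803, -0.9968, 0.004, -0.0354], [-0.9744, -0.0793, -0.2102, 0.5812], [0.2098, 0.0129, -0.9777, 0.8654], [0.0, 0.0, 0.0, 1.0]]
side [[486.1, 0.0, 254.2], [0.0, 486.1, 193.2], [0.0, 0.0, 1.0]] [[0.9867, -0.162, 0.0141, -0.5638], [-0.1067, -0.7105, -0.6956, 0.1129], [0.1227, 0.6848, -0.7183, 1.1519], [0.0, 0.0, 0.0, 1.0]]
0.1 [0.15600298 0.52716159 0.24179806] [[-9.58873460e-01  2.83833281e-01 -5.96876544e-04]
 [ 2.83833797e-01  9.58872826e-01 -1.13129522e-03]
 [ 2.51229465e-04 -1.25418270e-03 -9.99999182e-01]]
```

View pics/top0.png

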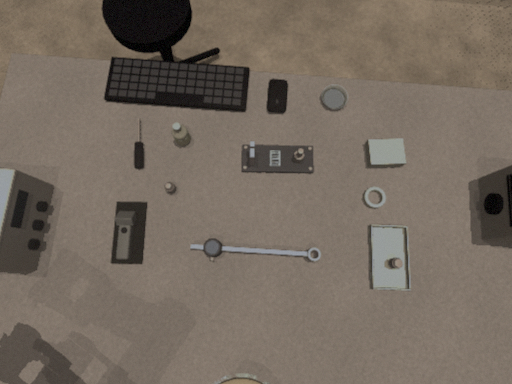

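View pics/side0.png

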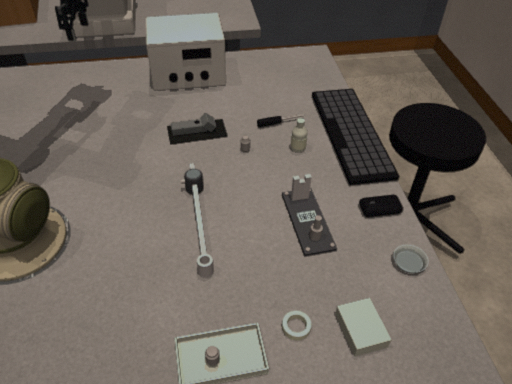

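The top view shows the pad and scanner around (130,233) with the head upwards, the mount around (278,158), with its pin at (299,155) and fork at (252,150), and the lens arm from the socket at (314,255) to the barrel at (212,247). The side view agrees. I'll enlarge both.

```bash
python3 - <<'E'
import cv2
t=cv2.imread("pics/top0.png")[135:270,105:330]; s=cv2.imread("pics/side0.png")[105:285,160:345]
cv2.imwrite("pics/tc.png",cv2.resize(t,None,fx=3.5,fy=3.5,interpolation=cv2.INTER_CUBIC))
cv2.imwrite("pics/sc.png",cv2.resize(s,None,fx=3.3,fy=3.3,interpolation=cv2.INTER_CUBIC))
E
```

```text
(no output)
```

View pics/tc.png

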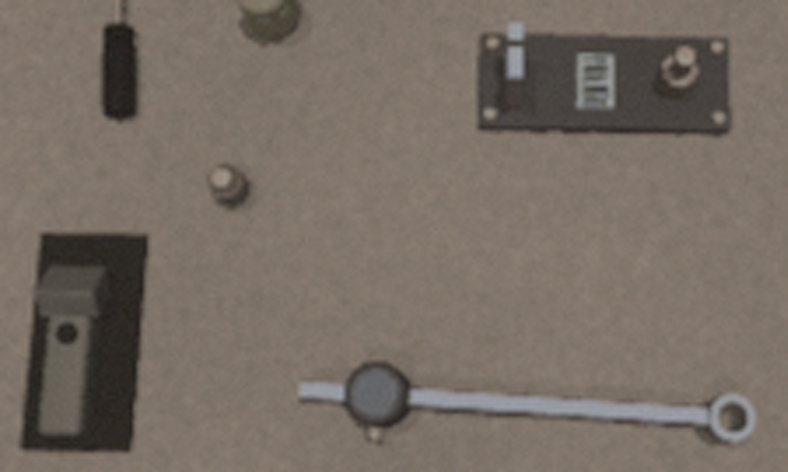

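View pics/sc.png

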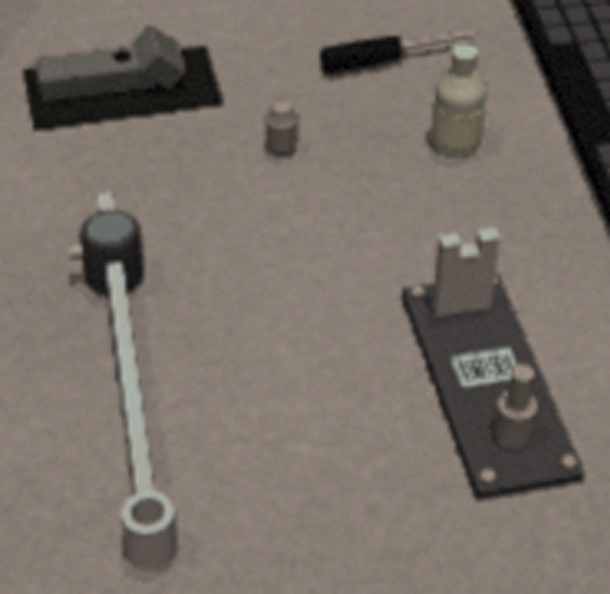

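The crops show the pad corners, the handle outline, the mount plate corners with label and pin, and the socket ring and bar, all sharply enough to read. I'll cast rays from them, in both views.

```bash
cat >h.py <<'E'
import numpy as np
from rig import env
CAL={}
def cal(n):
    if n not in CAL:
        d=env.get_image(n); CAL[n]=(np.array(d["K"]),np.array(d["extrinsics"]))
    return CAL[n]
def ray(n,uv):
    K,E=cal(n); R,t=E[:3,:3],E[:3,3]
    return -R.T@t, R.T@np.linalg.inv(K)@np.array([uv[0],uv[1],1.])
def onz(n,uv,z):
    c,d=ray(n,uv); return c+d*(z-c[2])/d[2]
def tri(a,b):
    (c,d),(e,f)=ray("top",a),ray("side",b)
    s=np.linalg.lstsq(np.c_[d,-f],e-c,rcond=None)[0]
    p,q=c+s[0]*d,e+s[1]*f; return (p+q)/2,np.linalg.norm(p-q)
def px(n,p):
    K,E=cal(n); q=K@(E[:3,:3]@np.array(p)+E[:3,3]); return q[:2]/q[2]
T=lambda u,v:((u+.5)/3.5-.5+105,(v+.5)/3.5-.5+135)
S=lambda u,v:((u+.5)/3.3-.5+160,(v+.5)/3.3-.5+105)
E
python3 - <<'E'
from h import *
np.set_printoptions(precision=4,suppress=True)
P=lambda *a:print(*a)
for nm,n,pts,z in [("pad","top",[(41,233),(148,235),(131,450),(22,449)],.006),("pad","side",[(24,79),(209,46),(222,102),(36,128)],.006),
 ("plate","top",[(480,34),(728,38),(731,131),(479,129)],.012),("plate","side",[(403,290),(502,278),(581,474),(477,492)],.012),
 ("handle rear+front","top",[(39,433),(83,435),(50,315),(90,318)],.034),
 ("label","top",[(595,81)],.0125),("label","side",[(484,367)],.0125),("pin","top",[(685,56)],.08),("pin","side",[(523,372)],.08),
 ("socket","top",[(732,417)],.046),("socket","side",[(149,511)],.046),("barreltop","top",[(379,390)],.056),("barreltop","side",[(111,228)],.056),
 ("barend","top",[(299,390)],.04),("bar near socket/barrel","top",[(700,414),(415,397)],.04),("fork slot","top",[(515,43)],.073),("fork prongs","top",[(515,31),(515,61)],.087)]:
    q=np.array([onz(n,(T if n=="top" else S)(*p),z) for p in pts]); P(nm,n,q[:,:2].tolist() and q[:,:2].round(4).tolist(),"mean",q[:,:2].mean(0))
E
```

```text
pad top [[0.5362, 0.3967], [0.5415, 0.3113], [0.3734, 0.2999], [0.3674, 0.3837]] mean [0.4546 0.3479]
pad side [[0.3688, 0.368], [0.5392, 0.3923], [0.541, 0.3098], [0.3765, 0.2979]] mean [0.4564 0.342 ]
plate top [[0.7298, 0.0613], [0.743, -0.1428], [0.6638, -0.1489], [0.6489, 0.055]] mean [ 0.6964 -0.0439]
plate side [[0.652, 0.0517], [0.7323, 0.0531], [0.7403, -0.145], [0.6637, -0.1492]] mean [ 0.6971 -0.0473]
handle rear+front top [[0.3807, 0.3618], [0.3819, 0.3287], [0.4692, 0.3679], [0.4694, 0.3371]] mean [0.4253 0.3489]
label top [[0.6969, -0.036]] mean [ 0.6969 -0.036 ]
label side [[0.6959, -0.0367]] mean [ 0.6959 -0.0367]
pin top [[0.7006, -0.1006]] mean [ 0.7006 -0.1006]
pin side [[0.7014, -0.1024]] mean [ 0.7014 -0.1024]
socket top [[0.4337, -0.1543]] mean [ 0.4337 -0.1543]
socket side [[0.4354, -0.156]] mean [ 0.4354 -0.156 ]
barreltop top [[0.4319, 0.1084]] mean [0.4319 0.1084]
barreltop side [[0.4311, 0.1092]] mean [0.4311 0.1092]
barend top [[0.4278, 0.1702]] mean [0.4278 0.1702]
bar near socket/barrel top [[0.4343, -0.1312], [0.4297, 0.0828]] mean [ 0.432  -0.0242]
fork slot top [[0.7029, 0.0298]] mean [0.7029 0.0298]
fork prongs top [[0.7075, 0.0302], [0.6837, 0.0282]] mean [0.6956 0.0292]
```

Units first: shifts go in shares of 50 mm. So 0.02 m is 0.4.

```bash
cat >>h.py <<'E'
def go(p,yaw):
    "tool-axis shift and turn from the measured pose to TCP p, tool-y yaw (deg)"
    o=env.observe(); R=np.array(o["tool_rot"]); y=np.degrees(np.arctan2(R[1,1],R[0,1]))
    d=(yaw-y+180)%360-180; a=np.radians(yaw)
    X=np.array([-np.sin(a),np.cos(a),0]); Y=np.array([np.cos(a),np.sin(a),0])
    X=X if R[0,0]*X[0]+R[1,0]*X[1]>0 or abs(d)>80 else -X
    e=np.array(p)-o["position"]; print("t",o["time_s"],"turn",round(-d,2),"then dxyz",np.round([e@X,e@Y,-e[2]],4),"q6",o["q"][5],"F",np.round(o["ft_force"],2),"M",np.round(o["wrist_torque"],3),"w",o["grip_width"],o["gripper_force"])
E
```

nudge_tcp(
  deltas={"ticks": [[0,0,0.4,-7.1,0.085],[0,0,0.4,-7.1,0.085],[0,0,0.4,-7,0.085],[0,0,0,0,0.085]]},
  grip_force=40,
)

```text
time_s: 0.6
position: [0.1556, 0.5263, 0.18]
tool_rot: [[-0.997, -0.083, -0.003], [-0.083, 0.997, -0.005], [0.003, -0.004, -1.0]]
ft_force: [-0.4, -0.2, -0.2]
grip_width: 0.0847
gripper_force: 0.0
```

```bash
python3 -c "
from h import *
go([.4351,.3497,.017],94.7)"
```

```text
t 0.6 turn 0.07 then dxyz [-0.2641 -0.1989  0.163 ] q6 -33.59447819261821 F [-0.37 -0.17 -0.21] M [-0.01   0.007  0.013] w 0.08474374870141105 0.0
```

Scaled: -0.033 m is -0.66, -0.025 m is -0.5.

nudge_tcp(
  deltas={"ticks": [[-0.66,-0.5,0,0,0.085],[-0.66,-0.5,0,0,0.085],[-0.66,-0.5,0,0,0.085],[-0.66,-0.5,0,0,0.085],[-0.66,-0.5,0.2,0,0.085],[-0.66,-0.5,0.2,0,0.085],[-0.66,-0.5,0.4,0,0.085],[-0.66,-0.48,0.4,0,0.085],[0,0,0,0,0.085],[0,0,0,0,0.085]]},
)

```text
time_s: 1.6
position: [0.4363, 0.3504, 0.1227]
tool_rot: [[-0.997, -0.078, -0.0], [-0.078, 0.997, 0.0], [0.0, 0.0, -1.0]]
ft_force: [1.2, 0.6, -0.4]
grip_width: 0.0853
gripper_force: 0.0
```

```bash
python3 -c "
from h import *
go([.4351,.3497,.017],94.7)"
```

```text
t 1.6 turn -0.23 then dxyz [ 0.0012 -0.0006  0.1057] q6 -67.82648438525858 F [ 1.19  0.57 -0.4 ] M [ 0.017 -0.012 -0.08 ] w 0.08532456372999327 0.0
```

Scaled: 0.03 m is 0.6, 0.025 m is 0.5.

nudge_tcp(
  deltas={"ticks": [[0.02,0,0.6,0,0.085],[0,0,0.6,0,0.085],[0,0,0.5,0,0.085],[0,0,0.3,0,0.085],[0,0,0.11,0,0.085],[0,0,0,0,0.06],[0,0,0,0,0.03],[0,0,0,0,0.02],[0,0,0,0,0.02],[0,0,0,0,0.02]]},
  grip_force=40,
)

```text
time_s: 2.6
position: [0.4349, 0.3509, 0.0179]
tool_rot: [[-0.997, -0.082, 0.002], [-0.082, 0.997, 0.001], [-0.002, 0.001, -1.0]]
ft_force: [-0.4, 0.3, 6.4]
grip_width: 0.0332
gripper_force: 40.5
```

nudge_tcp(
  deltas={"ticks": [[0,0,0,0,0.02],[0,0,0,0,0.02],[0,0,0,0,0.02]]},
)

```text
time_s: 2.9
position: [0.435, 0.3509, 0.018]
tool_rot: [[-0.997, -0.082, 0.002], [-0.082, 0.997, 0.001], [-0.002, 0.001, -1.0]]
ft_force: [-1.7, 0.9, 5.8]
grip_width: 0.033
gripper_force: 40.5
```

```bash
python3 -c "
from h import *
go([.4351,.3497,.017],94.7)"
```

```text
t 2.9 turn -0.0 then dxyz [-0.     -0.0012  0.001 ] q6 -67.94976630011064 F [-1.7   0.94  5.8 ] M [-0.055  0.166  0.001] w 0.03296639123189295 40.50264000892639
```

Scaled: -0.03 m is -0.6, -0.01 m is -0.2.

nudge_tcp(
  deltas={"ticks": [[0,0,-0.2,0,0.02],[0,0,-0.6,0,0.02],[0,0,-0.6,0,0.02],[0,0,-0.6,0,0.02],[0,0,0,0,0.02],[0,0,0,0,0.02]]},
  grip_force=40,
)

```text
time_s: 3.5
position: [0.4344, 0.3506, 0.1174]
tool_rot: [[-0.997, -0.082, 0.001], [-0.082, 0.997, 0.0], [-0.001, 0.0, -1.0]]
ft_force: [-1.1, 0.1, -1.3]
grip_width: 0.0332
gripper_force: 40.1
```

```bash
python3 -c "
from h import *
go([.544,-.0488,.0994],94.7)
import cv2
d=env.get_image('side');c=d['pixels'][70:220,120:320,::-1];cv2.imwrite('pics/lift.png',cv2.resize(c,None,fx=3,fy=3))"
```

```text
t 3.5 turn 0.01 then dxyz [-0.0765 -0.407   0.018 ] q6 -67.95598815659753 F [-1.15  0.09 -1.26] M [-0.011  0.026 -0.008] w 0.03318790417383297 40.113428235054016
```

View pics/lift.png

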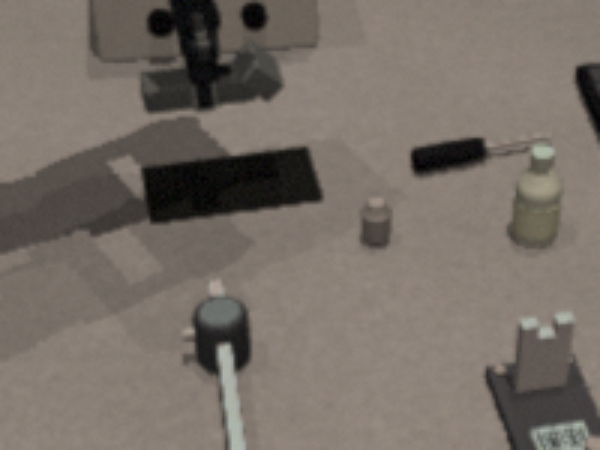

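The scanner hangs level in the jaws at about (210,75) in the crop, and the pad below it is empty, so I'll measure it again once the arm is clear. Next I'll move to the label.

Scaled: -0.041 m is -0.82, -0.038 m is -0.76.

nudge_tcp(
  deltas={"ticks": [[-0.16,-0.82,0,0,0.02],[-0.16,-0.82,0,0,0.02],[-0.16,-0.82,0,0,0.02],[-0.16,-0.82,0,0,0.02],[-0.16,-0.82,0,0,0.02],[-0.16,-0.82,0,0,0.02],[-0.16,-0.82,0,0,0.02],[-0.16,-0.82,0,0,0.02],[-0.16,-0.82,0.16,0,0.02],[-0.08,-0.76,0.2,0,0.02]]},
)

```text
time_s: 4.55
position: [0.5438, -0.0507, 0.0976]
tool_rot: [[-0.997, -0.082, -0.001], [-0.082, 0.997, 0.0], [0.001, 0.0, -1.0]]
ft_force: [0.3, 0.0, -2.1]
grip_width: 0.0335
gripper_force: 40.3
```

nudge_tcp(
  deltas={"ticks": [[0,0,0,0,0.02],[0,0,0,0,0.02],[0,0,0,0,0.02]]},
)

```text
time_s: 4.85
position: [0.5432, -0.0479, 0.0983]
tool_rot: [[-0.997, -0.083, -0.002], [-0.083, 0.997, 0.001], [0.001, 0.001, -1.0]]
ft_force: [0.3, -0.3, -1.1]
grip_width: 0.0332
gripper_force: 40.4
```

```bash
python3 - <<'E'
from h import *
import cv2
go([.544,-.0488,.0994],94.7)
for n,(r0,r1,c0,c1) in (("top",(190,275,100,160)),("side",(110,150,160,235))):
    im=env.get_image(n)["pixels"]; cv2.imwrite(f"pics/{n}1.png",im[:,:,::-1])
    m=(im[r0:r1,c0:c1].max(2)<55).astype(np.uint8); c=max(cv2.findContours(m,0,1)[0],key=cv2.contourArea)
    c=c.reshape(-1,2)+[c0,r0]; q=np.array([onz(n,p,.006)[:2] for p in c.astype(float)],np.float32)
    print(n,len(c),cv2.minAreaRect(q))
E
```

```text
t 4.85 turn 0.05 then dxyz [-0.0007 -0.001  -0.0011] q6 -112.24151200721228 F [ 0.31 -0.28 -1.12] M [-0.018  0.04   0.014] w 0.03324286878909409 40.417935848236084
top 169 ((0.45381325483322144, 0.34782662987709045), (0.16676166653633118, 0.08270707726478577), 3.9107086658477783)
side 97 ((0.42862051725387573, 0.34237760305404663), (0.11352310329675674, 0.08422554284334183), 3.959148406982422)
```

```bash
python3 -c "
import cv2,numpy as np
a=cv2.imread('pics/top1.png')[120:245,215:325];b=cv2.imread('pics/side1.png')[130:270,210:340]
f=lambda c,h:cv2.resize(c,(int(c.shape[1]*h/c.shape[0]),h),interpolation=cv2.INTER_CUBIC)
cv2.imwrite('pics/scan.png',np.hstack([f(a,420),f(b,420)]))"
```

```text
(no output)
```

View pics/scan.png

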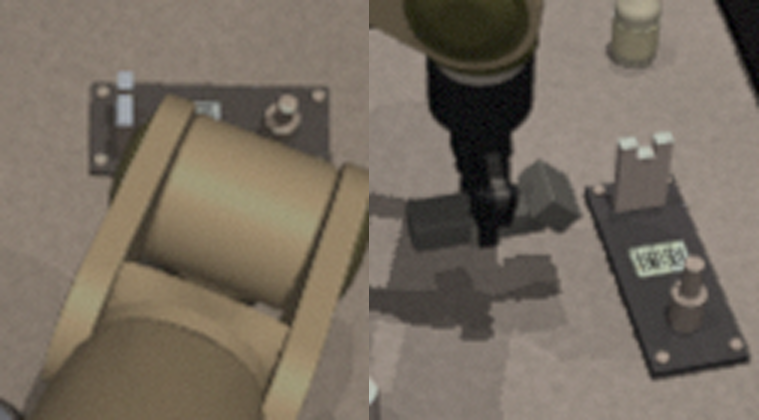

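The side view shows the scanner level, with its rear at crop (411,199)–(412,249) and its head tip at (580,214), facing the label at (660,258). I'll check the projected handle corners against that.

```bash
python3 - <<'E'
from h import *
o=env.observe(); t=o["position"]; a=np.radians(4.75); h=np.array([np.cos(a),np.sin(a),0]); l=np.array([-h[1],h[0],0]); z=np.array([0,0,1])
O=t+.01*h-.012*z
for x,y,zz in((-.064,.017,.028),(-.064,.017,0),(-.064,-.017,.028),(-.064,-.017,0),(.058,0,.010)):
    p=px("side",O+x*h+y*l+zz*z); print((x,y,zz),(p-[210,130])*3+[369,0])
w=O+.058*h+.010*z; d=np.array([.6964,-.0363,.0125])-w; print("dist",np.linalg.norm(d),"along h,l,z",d@h,d@l,d[2])
go([.544,-.0488,.0994],94.7)
E
```

```text
(-0.064, 0.017, 0.028) [403.25284548 197.53613679]
(-0.064, 0.017, 0) [404.50023715 222.63954025]
(-0.064, -0.017, 0.028) [412.31591639 229.74381689]
(-0.064, -0.017, 0) [413.4237953  254.78007983]
(0.058, 0, 0.01) [563.24447969 202.87154315]
dist 0.11999809024218189 along h,l,z 0.08521495241694409 -0.001114954048139521 -0.08447905316597315
t 5.1 turn 0.08 then dxyz [-0.0003 -0.0008 -0.0004] q6 -112.25630460553977 F [-0.37  0.15 -1.78] M [-0.011 -0.007  0.001] w 0.03324384225544155 40.42136371135712
```

```bash
python3 - <<'E'
from h import *
import cv2
a=np.radians(4.75); h=np.array([np.cos(a),np.sin(a),0]); l=np.array([-h[1],h[0],0]); z=np.array([0,0,1])
def crop(f,n,O,u0,v0,w=64,hh=45,s=6):
    im=cv2.resize(cv2.imread(f)[v0:v0+hh,u0:u0+w],None,fx=s,fy=s,interpolation=cv2.INTER_CUBIC)
    im=cv2.convertScaleAbs(im,alpha=2.2)
    for x,y,zz in((-.064,.017,.028),(-.064,-.017,.028),(-.064,-.017,0),(.04,-.017,.028),(.04,.017,.028),(.058,0,.01)):
        p=(px(n,O+x*h+y*l+zz*z)-[u0,v0]+.5)*s; cv2.circle(im,tuple(p.astype(int)),2,(0,0,255),-1)
    return im
O0=np.array([.445,.3517,.006]); O1=env.observe()["position"]+.01*h-.012*z
t=cv2.imread("pics/top0.png")
A=np.hstack([crop("pics/side0.png","side",O0,164,103),crop("pics/side1.png","side",O1,218,175)])
B=crop("pics/top0.png","top",O0,105,195,60,72,4); B=np.hstack([B,np.zeros((B.shape[0],A.shape[1]-B.shape[1],3),np.uint8)])
cv2.imwrite("pics/chk.png",np.vstack([A,B]))
E
```

```text
(no output)
```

View pics/chk.png

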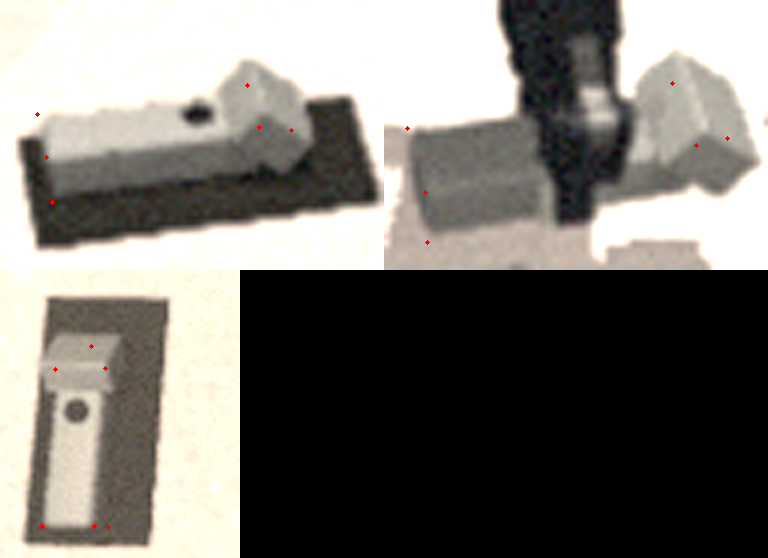

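Dots and outlines agree within about a pixel (2–3 mm), so the aim is good. I'll hold still.

nudge_tcp(
  deltas={"ticks": [[0,0,0,0,0.02],[0,0,0,0,0.02],[0,0,0,0,0.02],[0,0,0,0,0.02],[0,0,0,0,0.02],[0,0,0,0,0.02],[0,0,0,0,0.02],[0,0,0,0,0.02],[0,0,0,0,0.02],[0,0,0,0,0.02]]},
)

```text
time_s: 6.2
position: [0.5437, -0.0488, 0.0988]
tool_rot: [[-0.997, -0.082, 0.0], [-0.082, 0.997, -0.0], [-0.0, -0.0, -1.0]]
ft_force: [0.0, -0.2, -1.0]
grip_width: 0.0334
gripper_force: 40.4
```

nudge_tcp(
  deltas={"ticks": [[0,0,0,0,0.02],[0,0,0,0,0.02],[0,0,0,0,0.02],[0,0,0,0,0.02],[0,0,0,0,0.02],[0,0,0,0,0.02]]},
)

```text
time_s: 6.8
position: [0.5437, -0.0488, 0.0988]
tool_rot: [[-0.997, -0.082, -0.0], [-0.082, 0.997, -0.0], [0.0, -0.0, -1.0]]
ft_force: [-0.6, 0.3, -0.6]
grip_width: 0.0335
gripper_force: 40.4
```

```bash
python3 -c "
from h import *
go([.4445,.3458,.0185],94)"
```

```text
t 6.8 turn 0.71 then dxyz [0.0714 0.4005 0.0803] q6 -112.26515666574629 F [-0.56  0.29 -0.63] M [-0.027  0.071  0.007] w 0.033462289095996946 40.41971147060394
```

Scaled: 0.045 m is 0.9, 0.0405 m is 0.81.

nudge_tcp(
  deltas={"ticks": [[0,0,-0.4,0.7,0.02],[0.16,0.9,0,0,0.02],[0.16,0.9,0,0,0.02],[0.16,0.9,0,0,0.02],[0.16,0.9,0,0,0.02],[0.16,0.9,0,0,0.02],[0.16,0.9,0,0,0.02],[0.16,0.9,0,0,0.02],[0.16,0.9,0,0,0.02],[0.148,0.81,0,0,0.02]]},
)

```text
time_s: 7.8
position: [0.4436, 0.3478, 0.1189]
tool_rot: [[-0.998, -0.071, 0.0], [-0.071, 0.998, 0.0], [-0.0, 0.0, -1.0]]
ft_force: [1.1, -0.2, -1.2]
grip_width: 0.0331
gripper_force: 40.4
```

nudge_tcp(
  deltas={"ticks": [[0,0,0,0,0.02],[0,0,0,0,0.02],[0,0,0,0,0.02]]},
)

```text
time_s: 8.1
position: [0.4447, 0.345, 0.1188]
tool_rot: [[-0.998, -0.069, -0.0], [-0.069, 0.998, -0.0], [0.0, -0.0, -1.0]]
ft_force: [0.3, -0.7, -1.0]
grip_width: 0.0334
gripper_force: 40.5
```

```bash
python3 -c "
from h import *
go([.4445,.3458,.0185],94)"
```

```text
t 8.1 turn -0.03 then dxyz [0.0002 0.0008 0.1003] q6 -68.20024405380416 F [ 0.31 -0.65 -0.96] M [0.005 0.036 0.001] w 0.033419262334001616 40.52475392818451
```

Scaled: 0.03 m is 0.6, 0.02 m is 0.4.

nudge_tcp(
  deltas={"ticks": [[0,0.02,0.6,0,0.02],[0,0,0.6,0,0.02],[0,0,0.4,0,0.02],[0,0,0.2,0,0.02],[0,0,0.1,0,0.02],[0,0,0.06,0,0.02],[0,0,0.02,0,0.02],[0,0,0.02,0,0.02],[0,0,0,0,0.02]]},
)

```text
time_s: 9.0
position: [0.4446, 0.3469, 0.0193]
tool_rot: [[-0.998, -0.07, 0.001], [-0.07, 0.998, 0.0], [-0.001, 0.0, -1.0]]
ft_force: [0.2, 0.4, -2.1]
grip_width: 0.0331
gripper_force: 40.6
```

Scaled: 0.001 m is 0.02, 0.0005 m is 0.01.

nudge_tcp(
  deltas={"ticks": [[0,0,0.02,0,0.02],[0,0,0,0,0.02],[0,0,0.01,0,0.02],[0,0,0,0,0.02]]},
)

```text
time_s: 9.4
position: [0.4445, 0.3469, 0.018]
tool_rot: [[-0.998, -0.07, 0.001], [-0.07, 0.998, 0.0], [-0.001, 0.0, -1.0]]
ft_force: [-1.7, -1.2, 5.5]
grip_width: 0.0334
gripper_force: 41.4
```

nudge_tcp(
  deltas={"ticks": [[0,0,0,0,0.045],[0,0,0,0,0.06],[0,0,0,0,0.085],[0,0,0,0,0.085],[0,0,0,0,0.085],[0,0,-0.6,0,0.085],[0,0,-0.8,0,0.085],[0,0,-0.8,0,0.085],[0,0,0,0,0.085]]},
)

```text
time_s: 10.3
position: [0.4464, 0.3478, 0.1324]
tool_rot: [[-0.997, -0.07, 0.009], [-0.07, 0.998, 0.004], [-0.009, 0.004, -1.0]]
ft_force: [0.6, 0.9, 0.1]
grip_width: 0.0855
gripper_force: 0.0
```

```bash
python3 -c "
from h import *
go([.4311,.0512,.026],.95)"
```

```text
t 10.3 turn 93.07 then dxyz [-0.2963 -0.0202  0.1064] q6 -68.07673315239754 F [0.62 0.86 0.11] M [-0.002  0.017  0.016] w 0.08552573540680342 0.0
```

nudge_tcp(
  deltas={"ticks": [[0,0,0,8.5,0.085],[0,0,0,8.5,0.085],[0,0,0,8.5,0.085],[0,0,0,8.5,0.085],[0,0,0,8.5,0.085],[0,0,0,8.5,0.085],[0,0,0,8.5,0.085],[0,0,0,8.5,0.085],[0,0,0,8.5,0.085],[0,0,0,8.5,0.085]]},
)

```text
time_s: 11.3
position: [0.4441, 0.3466, 0.1265]
tool_rot: [[-0.151, 0.989, -0.001], [0.989, 0.151, -0.001], [-0.0, -0.001, -1.0]]
ft_force: [0.3, -0.4, 0.5]
grip_width: 0.0851
gripper_force: 0.0
```

nudge_tcp(
  deltas={"ticks": [[0,0,0,8,0.085],[-0.84,-0.06,0,0,0.085],[-0.84,-0.06,0,0,0.085],[-0.84,-0.06,0,0,0.085],[-0.84,-0.06,0,0,0.085],[-0.84,-0.06,0,0,0.085],[-0.84,-0.06,0,0,0.085],[-0.84,-0.04,0,0,0.085],[0,0,0,0,0.085],[0,0,0,0,0.085]]},
)

```text
time_s: 12.3
position: [0.4294, 0.052, 0.1269]
tool_rot: [[-0.015, 1.0, -0.001], [1.0, 0.015, 0.0], [0.0, -0.001, -1.0]]
ft_force: [-0.4, 0.4, 0.1]
grip_width: 0.0849
gripper_force: 0.0
```

```bash
python3 -c "
from h import *
go([.4311,.0512,.026],.95)"
```

```text
t 12.3 turn -0.07 then dxyz [-0.0008  0.0017  0.1009] q6 -9.75577637297585 F [-0.39  0.36  0.05] M [-0.003  0.036  0.001] w 0.0849099152548101 0.0
```

Scaled: 0.03 m is 0.6, 0.025 m is 0.5.

nudge_tcp(
  deltas={"ticks": [[-0.02,0.03,0.6,0,0.085],[0,0,0.6,0,0.085],[0,0,0.5,0,0.085],[0,0,0.2,0,0.085],[0,0,0.12,0,0.085],[0,0,0,0,0.05],[0,0,0,0,0.03],[0,0,0,0,0.02],[0,0,0,0,0.016],[0,0,0,0,0.005]]},
  grip_force=60,
)

```text
time_s: 13.3
position: [0.4309, 0.0515, 0.0267]
tool_rot: [[-0.018, 1.0, -0.0], [1.0, 0.018, -0.0], [-0.0, -0.0, -1.0]]
ft_force: [-10.8, -2.1, 6.8]
grip_width: 0.0123
gripper_force: 5.7
```

nudge_tcp(
  deltas={"ticks": [[0,0,0,0,0.005],[0,0,0,0,0.005],[0,0,0,0,0.005],[0,0,0,0,0.005]]},
  grip_force=80,
)

```text
time_s: 13.7
position: [0.4307, 0.0515, 0.0267]
tool_rot: [[-0.018, 1.0, -0.001], [1.0, 0.018, -0.0], [-0.0, -0.001, -1.0]]
ft_force: [-3.6, -0.3, 6.7]
grip_width: 0.0105
gripper_force: 78.1
```

```bash
python3 - <<'E'
from h import *
import cv2
go([.4311,.0512,.026],.95)
im=env.get_image("top")["pixels"]; cv2.imwrite("pics/top2.png",im[:,:,::-1])
im=env.get_image("side")["pixels"]; cv2.imwrite("pics/side2.png",im[:,:,::-1])
a=cv2.imread('pics/top2.png')[185:275,100:340];b=cv2.imread('pics/side2.png')[100:275,155:295]
A=cv2.resize(a,None,fx=3.3,fy=3.3); B=cv2.resize(b[:90],None,fx=3.3,fy=3.3)
B=np.hstack([B,np.zeros((B.shape[0],A.shape[1]-B.shape[1],3),np.uint8)]); cv2.imwrite('pics/g.png',np.vstack([A,B]))
E
```

```text
t 13.7 turn 0.06 then dxyz [-0.0003  0.0004  0.0007] q6 -9.895566261062248 F [-3.59 -0.35  6.68] M [-0.025  0.464 -0.069] w 0.010480029677726519 78.10706377029419
```

View pics/g.png

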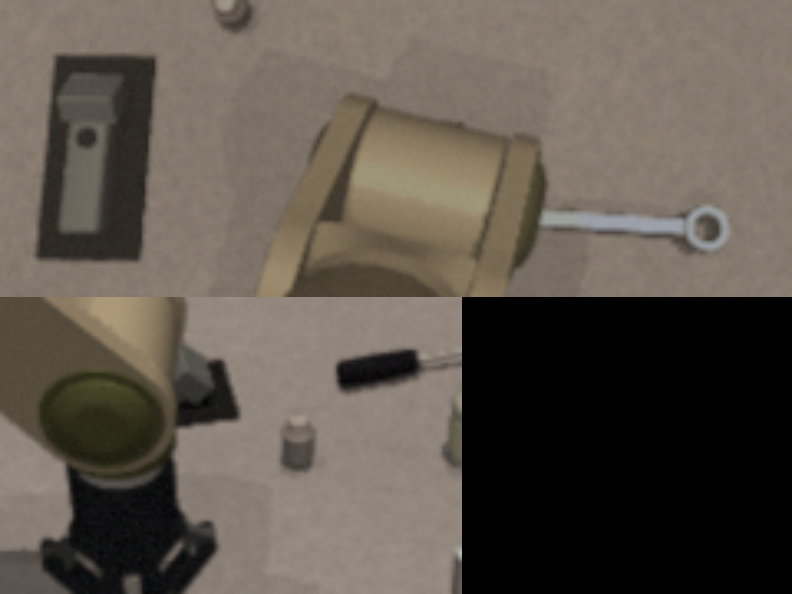

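The scanner lies on the pad, with its handle rear at crop (60–102,232). I'll measure its position on the pad.

```bash
python3 - <<'E'
from h import *
import cv2
U=lambda u,v:(100+(u+.5)/3.3-.5,185+(v+.5)/3.3-.5)
print("handle",[onz("top",U(*p),.034)[:2].round(4).tolist() for p in((60,231),(102,233),(68,122),(107,124))])
print("pad",np.mean([onz("top",U(*p),.006)[:2] for p in((56,56),(156,58),(140,260),(38,258))],0))
E
```

```text
handle [[0.3906, 0.358], [0.3917, 0.3244], [0.4776, 0.3657], [0.4785, 0.3338]]
pad [0.45397231 0.34747245]
```

The scanner is centred within about 2 mm. Now I'll lift the lens arm gently and check its tilt.

nudge_tcp(
  deltas={"ticks": [[0,0,-0.06,0,0.005],[0,0,-0.1,0,0.005],[0,0,-0.14,0,0.005],[0,0,-0.2,0,0.005],[0,0,-0.1,0,0.005],[0,0,0,0,0.005],[0,0,0,0,0.005],[0,0,0,0,0.005]]},
  grip_force=90,
)

```text
time_s: 14.65
position: [0.4309, 0.0515, 0.0561]
tool_rot: [[-0.018, 1.0, -0.001], [1.0, 0.018, 0.0], [0.0, -0.001, -1.0]]
ft_force: [-0.1, 0.6, -8.5]
grip_width: 0.0105
gripper_force: 87.9
```

```bash
python3 - <<'E'
from h import *
import cv2
go([.4311,.0512,.056],.95)
cv2.imwrite("pics/side3.png",env.get_image("side")["pixels"][:,:,::-1])
cv2.imwrite("pics/top3.png",env.get_image("top")["pixels"][:,:,::-1])
b=cv2.imread('pics/side3.png')[140:290,165:290]; cv2.imwrite('pics/lift2.png',cv2.resize(b,None,fx=4,fy=4,interpolation=cv2.INTER_CUBIC))
E
```

```text
t 14.65 turn 0.06 then dxyz [-0.0003  0.0002  0.0001] q6 -9.899808049309723 F [-0.07  0.63 -8.53] M [ 0.037 -0.011  0.033] w 0.010491241079000157 87.90135741233826
```

View pics/lift2.png

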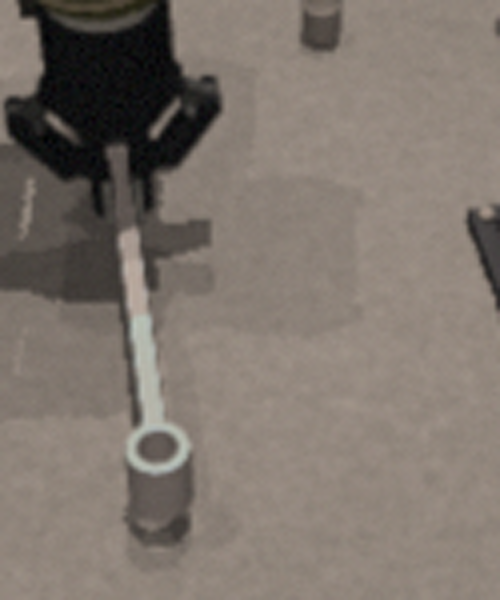

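The arm is off the bench, with its socket ring at crop (158,448). I'll triangulate the socket to check that it is level.

```bash
python3 - <<'E'
from h import *
import cv2
for f,(r0,r1,c0,c1) in (("top0",(245,268,305,325)),("top3",(240,275,305,335)),("side0",(250,275,190,220)),("side3",(243,260,194,216))):
    g=cv2.cvtColor(cv2.imread(f"pics/{f}.png")[r0:r1,c0:c1],6); m=(g>148).astype(np.uint8)
    v,u=np.nonzero(m); e=cv2.fitEllipse(max(cv2.findContours(m,0,1)[0],key=cv2.contourArea)); print(f,m.sum(),e[0][0]+c0,e[0][1]+r0,e[1],"bbox",u.min()+c0,u.max()+c0,v.min()+r0,v.max()+r0)
s3=(165+158.5/4-.5,140+448.5/4-.5)
print("tri0",tri(T(732,417),S(149,511)))
for z in(.070,.0755,.081): print(z,onz("side",s3,z))
E
```

```text
top0 32 314.0575256347656 254.37968826293945 (9.708467483520508, 10.66295051574707) bbox 305 319 248 259
top3 55 316.10628509521484 252.9684534072876 (11.372844696044922, 12.313131332397461) bbox 305 322 247 259
side0 94 204.08853149414062 258.37794399261475 (13.806145668029785, 14.9912748336792) bbox 197 212 250 265
side3 107 203.87606525421143 250.56303310394287 (13.945413589477539, 15.151006698608398) bbox 196 212 243 257
tri0 (array([ 0.43462081, -0.15456528,  0.04402382]), np.float64(0.001566975428707736))
0.07 [ 0.43563705 -0.15268293  0.07      ]
0.0755 [ 0.43558092 -0.15690082  0.0755    ]
0.081 [ 0.43552479 -0.16111872  0.081     ]
```

```bash
python3 - <<'E'
from h import *
import cv2
print("prongs side",[onz("side",S(*p),.087)[:2].round(4) for p in((450,241),(488,236))],"slot",onz("side",S(469,250),.073)[:2])
print("prong tri",tri(T(515,46),S(469,239)))
for n,(r0,r1,c0,c1) in (("top",(140,178,236,320)),("side",(175,260,275,340))):
    im=cv2.imread(f"pics/{n}0.png"); m=(im[r0:r1,c0:c1].max(2)<82).astype(np.uint8); m=cv2.morphologyEx(m,cv2.MORPH_CLOSE,np.ones((5,5)))
    c=cv2.convexHull(max(cv2.findContours(m,0,1)[0],key=cv2.contourArea)).reshape(-1,2)+[c0,r0]
    q=np.array([onz(n,p,.012)[:2] for p in c.astype(float)],np.float32); print(n,cv2.minAreaRect(q))
E
```

```text
prongs side [array([0.678 , 0.0254]), array([0.7073, 0.0265])] slot [0.69427147 0.02780743]
prong tri (array([0.69511633, 0.0292238 , 0.08373195]), np.float64(0.0029851096359110128))
top ((0.6948426961898804, -0.042867325246334076), (0.0809587687253952, 0.2013624608516693), 3.505535125732422)
side ((0.6935275793075562, -0.030949324369430542), (0.08218379318714142, 0.2473684847354889), 3.60785174369812)
```

Scaled: -0.02 m is -0.4, -0.012 m is -0.24.

nudge_tcp(
  deltas={"ticks": [[0,0,-0.24,0,0.005],[0,0,-0.4,0,0.005],[0,0,-0.4,0,0.005],[0,0,-0.4,-0.8,0.005],[0,0,-0.24,-0.8,0.005],[0,0,0,-0.8,0.005],[0,0,0,0,0.005],[0,0,0,0,0.005]]},
  grip_force=90,
)

```text
time_s: 15.75
position: [0.4306, 0.0516, 0.1394]
tool_rot: [[-0.059, 0.998, -0.002], [0.998, 0.059, 0.0], [0.0, -0.002, -1.0]]
ft_force: [0.3, -0.9, -8.7]
grip_width: 0.0102
gripper_force: 88.5
```

```bash
python3 -c "
from h import *
go([.6882,.1044,.1417],3.5)"
```

```text
t 15.75 turn -0.1 then dxyz [ 0.037   0.2604 -0.0023] q6 -12.286437003787942 F [ 0.31 -0.91 -8.66] M [0.003 0.006 0.003] w 0.010154606519893378 88.47733855247498
```

Scaled: 0.03 m is 0.6, 0.02 m is 0.4.

nudge_tcp(
  deltas={"ticks": [[0.04,0.2,0,0,0.005],[0.06,0.4,-0.04,0,0.005],[0.08,0.6,0,0,0.005],[0.08,0.6,0,0,0.005],[0.08,0.6,0,0,0.005],[0.08,0.6,0,0,0.005],[0.08,0.6,0,0,0.005],[0.08,0.6,0,0,0.005],[0.06,0.4,0,0,0.005],[0.06,0.34,0,0,0.005]]},
)

```text
time_s: 16.75
position: [0.6769, 0.1017, 0.1403]
tool_rot: [[-0.059, 0.998, -0.002], [0.998, 0.059, 0.0], [0.0, -0.002, -1.0]]
ft_force: [0.5, -0.5, -8.4]
grip_width: 0.0098
gripper_force: 88.7
```

nudge_tcp(
  deltas={"ticks": [[0.04,0.2,0,0,0.005],[0,0.06,0,0,0.005],[0,0,0,0,0.005],[0,0,0,0,0.005],[0,0,0,0,0.005],[0,0,0,0,0.005]]},
)

```text
time_s: 17.35
position: [0.6882, 0.1038, 0.1425]
tool_rot: [[-0.059, 0.998, -0.0], [0.998, 0.059, -0.0], [-0.0, -0.0, -1.0]]
ft_force: [0.1, 0.2, -8.4]
grip_width: 0.0099
gripper_force: 88.7
```

```bash
python3 - <<'E'
from h import *
import cv2
go([.6882,.1044,.1417],3.5)
for n in("top","side"): cv2.imwrite(f"pics/{n}4.png",env.get_image(n)["pixels"][:,:,::-1])
a=cv2.imread('pics/top4.png')[90:210,200:340];b=cv2.imread('pics/side4.png')[100:270,240:360]
f=lambda c,h:cv2.resize(c,(int(c.shape[1]*h/c.shape[0]),h),interpolation=cv2.INTER_CUBIC)
A=f(a,360);B=f(b,510);A=np.vstack([A,np.zeros((150,A.shape[1],3),np.uint8)])
cv2.imwrite('pics/fin.png',np.hstack([A,B])[:, :800]); print(A.shape,B.shape)
E
```

```text
t 17.35 turn -0.1 then dxyz [0.0006 0.     0.0008] q6 -4.543469274966795 F [ 0.13  0.16 -8.41] M [ 0.024  0.04  -0.005] w 0.009863779679975144 88.68899345397949
(510, 420, 3) (510, 360, 3)
```

View pics/fin.png

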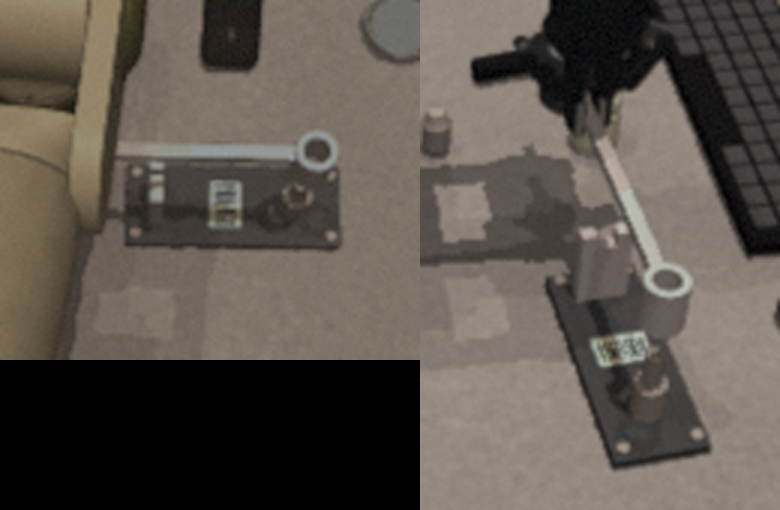

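The socket ring is at top crop (318,150) and side crop (668,280), and the pin tip below it is at side crop (653,350). I'll compare them horizontally.

```bash
python3 - <<'E'
from h import *
t=lambda u,v:((u+.5)/3-.5+200,(v+.5)/3-.5+90); s=lambda u,v:((u-420+.5)/3-.5+240,(v+.5)/3-.5+100)
z=.1618
print("socket",onz("top",t(318,150),z),onz("side",s(668,280),z),tri(t(318,150),s(668,280)))
print("pin side now",onz("side",s(653,350),.08),"first: top .7006 -.1006, side .7014 -.1024")
print("bar",[onz("top",t(*p),z-.006)[:2] for p in((290,152),(125,149.5))])
go([.6882,.1044,.1417],3.5)
E
```

```text
socket [ 0.70096275 -0.10281664  0.1618    ] [ 0.70116834 -0.10412853  0.1618    ] (array([ 0.70154502, -0.10298026,  0.16052733]), np.float64(0.0001638824407856404))
pin side now [ 0.70039766 -0.09905388  0.08      ] first: top .7006 -.1006, side .7014 -.1024
bar [array([ 0.69968219, -0.08076777]), array([0.69077405, 0.05424735])]
t 17.55 turn -0.09 then dxyz [ 0.0006 -0.0002  0.0008] q6 -4.545081995620451 F [ 0.52 -0.61 -9.24] M [ 0.025  0.006 -0.02 ] w 0.010048828474660185 88.68814587593079
```

Within 2 mm; I'll nudge 2 mm along the bar, settle and hand in.

Scaled: 0.001 m is 0.02.

nudge_tcp(
  deltas={"ticks": [[0.02,0,0,0,0.005],[0.02,0,0,0,0.005],[0,0,0,0,0.005],[0,0,0,0,0.005],[0,0,0,0,0.005],[0,0,0,0,0.005],[0,0,0,0,0.005],[0,0,0,0,0.005],[0,0,0,0,0.005],[0,0,0,0,0.005]]},
)

```text
time_s: 18.55
position: [0.6883, 0.1059, 0.1423]
tool_rot: [[-0.059, 0.998, -0.0], [0.998, 0.059, -0.0], [-0.0, -0.0, -1.0]]
ft_force: [-0.0, 0.5, -9.8]
grip_width: 0.0098
gripper_force: 88.7
```

```bash
python3 -c "
from h import *
go([.6882,.1055,.1417],3.5); print(env.close_job())"
```

```text
t 18.55 turn -0.09 then dxyz [-0.0004 -0.0002  0.0006] q6 -4.377831945658313 F [-0.02  0.49 -9.79] M [-0.023  0.021  0.011] w 0.009837448384678281 88.68897914886475
the job is handed in; nothing more can be done
None
```

The job is handed in (no verdict came back): I held the scanner still on the label at about 12 cm and laid it back within about 2 mm of its pad's middle, and the arm is now holding the lens arm level about 3.5 cm above the pin tip, with the socket within about 2 mm of straight above the pin and the bar over the fork.

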